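Follow a relay with the pen microscope on a free-running board turntable

ROBOT

A 6-joint arm with a two-finger parallel gripper is mounted at the origin on the work surface. World frame = base frame: x ahead of the robot, y to its left, z up, the work surface at z = 0. Lengths are in m, angles in degrees, forces in N, time in s.
With the tool pointing down it reaches from about 0.35 to 0.875 m from the base axis. Payload 4.2 kg.
Tool frame: the origin (TCP) lies midway between the tips of the shut fingers; the grasp point (between the pads) lies 19 mm behind it; z points along the fingers, y is the line along which they close (so a half turn about z gives the same grasp; the last joint's range is limited). The gripper opens to 87 mm and grips with 3 to 60 N. Pads are 19 mm wide; open, the fingers measure 117 mm over their backs; the gripper's body (75 mm by 190 mm) begins 51 mm behind the grasp point.
Start: joints at [91.02, 22.042, 0.453, 0, -68.411, -14.817], TCP at [0.149, 0.607, 0.223] pointing down, gripper open.
Joint ranges: [-179.83, 179.83], [-69.29, 118.12], [-61.27, 80.66], [-181.25, 117.63], [-171.15, -9.14], [-177.46, 177.46]. Speed limits (degrees/s): [159.86, 159.86, 180, 180, 180, 180].

INTERFACE

Orientations are given as a 3x3 rotation matrix whose columns are the frame's x, y, z axes.
In Python, from station import * gives the robot as it stands.
- The arm moves only by the tool move_arm, never from a script. Its argument "targets" is text: rows parted by semicolons, each of 4 numbers parted by spaces: the shift along the world's x, y, z in units of 25 mm (1.0 is 25 mm), then the turn about the world's z in units of 5 degrees (1.0 is 5 degrees). In form: tx ty tz spin; .... A call has 1 to 10 rows; each row shifts and turns the commanded pose from where the row before left it; what a row does not reach is not made up. A row lasts 1/12 s, in which the tool goes at most 41.7 mm and 7.16 degrees, less where a joint would pass 70% of its speed; a pose out of reach is approached as far as the arm can. A call is refused whole if a number of a shift passes 1 or a number of a turn 1, either way. A call with a gripper value outside its range is refused whole. "gripper" is the finger opening in mm, from 0 to 87, set as the call begins (left out, the last holds). The fingers move at their own pace and stop on an object; the grip force is fixed at half the most. Time passes only in rows, so rows that do not move let the fingers close. It gives the time, the measured TCP pose, the force, the opening and the grip force at its end, in the units of the state.
- sense(): the state, without advancing time (a new reading comes with each control period).
- capture(name): name is "scene" or "top" or "wrist"; returns a dict with "image" (384x512x3 uint8, blue, green, red), "fx", "fy", "cx", "cy" (pixels), "D" ([k1, k2, p1, p2, k3] as OpenCV has them; the pictures are not rectified), "world_from_camera" (4x4, takes a point from camera to world coordinates); the wrist camera has in their place "hand_eye" (4x4, takes a point from camera to tool coordinates, whose origin is the TCP and whose axes are the flange's). Camera axes: x right, y up, looking along -z (the intrinsics and any distortion apply to the point x, -y, -z); pixel columns grow to the right and rows downward; lengths in m; the calibration is good to about 2 mm. A picture is of the moment at which its call begins: read the wrist's pose just before it. There is no depth.
- finish_job(): hands the job in; it is judged then, once.
The state is a dict: "time_s": time; "joints": joint angles; "joint_velocities": joint speeds; "effort": joint torques, N m; "tcp_pos": TCP position; "ee_rot": TCP orientation; "wrist_force": force on the tool from outside, world axes, zero at the start; "moment": the same for the moment, N m; "gripper_width": opening from 0.0 (shut) to 1.0 (fully open); "gripper_force": force on a finger pad.
Only numpy, scipy, OpenCV 4.12 (cv2) and the standard library are available. Lean on these libraries where they do the work, as an engineer would, in place of code of your own. Each camera call takes 0.05 s, during which the arm holds its last target. There are 200 camera calls.

TASK

Inspect the red relay on the circuit board while the board turns in the light of the low lamp: push the turntable round by its black knob so that it runs on freely, hands off, at about one turn in six to nine seconds, take the pen microscope from its stand, and keep its lens about 25 mm above the middle of the relay, pen upright and touching nothing, following it round without a break for at least five seconds while the table still makes a turn in under fifteen seconds. Then put the pen back in its stand, upright and fully down, and let go; the turntable may go on running. Do not spin the table hard, do not touch the board or table with the pen, and leave the other things on the bench where they are.

Things in the scene. Friction and masses are not known exactly. Their poses are not given: they have to be found in the camera images.
- turntable_foot: fixed dark foot of the board turntable; origin on the vertical turning axis at bench level. Carries an aluminium disc 270 mm across, top 41 mm above the bench, with a green board 144 mm square clamped centred on it, board top 51.5 mm high; two edge clamps (59 mm high, out to 103 mm from the axis) at 90 degrees from the knob; nothing on the board is taller than the relay
- turntable (a joint): disc angle about its axis, rad, anticlockwise positive from above, unlimited; at 0 the knob lies along the foot's x axis; either way round will do. Nearly free bearing, nominal values: disc with board 1.4 kg, inertia 0.012 kg m2, viscous drag 0.0003 N m s/rad, dry friction 0.0001 N m, so it runs down with a time constant of some 40 s; mass varies by 25 percent. At rest at the start
- knob_top (a point): centre of the top of the black push knob standing on the disc near its rim: 26 mm across, upright, 118 mm from the turning axis, its top 75 mm and the lower end of its grip 49 mm above the bench. Pushed sideways along its circle it turns the disc. The rim beside it is free for 45 mm and more along its circle
- relay_top (a point): centre of the top face of the red relay, a box 30 x 24 mm and 16 mm high on the board; 80 mm from the turning axis, 67.5 mm above the bench, 135 degrees anticlockwise from the knob
- pen: white pen microscope, round, 130 mm long, 31 mm across between 22 and 118 mm above its lens end, 0.11 kg; black lens face 22 mm across at the bottom. Origin at the centre of the lens face, z along the pen upwards. It stands lens down and upright in its stand
- pen_lens (a point): centre of the pen's lens face (the pen's lower end)
- pen_stand: fixed stand for the pen: dark round foot 84 mm across with a blue upright tube, 47 mm outside, 39 mm inside, open at the top; tube rim 61 mm above the bench, inner floor 12 mm above the bench. Origin at its centre on the bench
- pen_stand_floor (a point): centre of the tube's inner floor, where the pen's lens face rests
- tip_cleaner: round brass-coloured tip-cleaner pot, 80 mm across, 47 mm high; bystander, loose, origin at the centre of its underside
- solder_reel: orange-flanged solder reel lying on its side flange, 60 mm across, 42 mm high; bystander, loose, origin at the centre of its underside
- cleaner_bottle: amber bottle with white cap, 52 mm across, 120 mm high; bystander, loose, origin at the centre of its underside
- parts_tray: red two-compartment parts tray, 130 x 170 x 35 mm; bystander, loose, origin at the centre of its underside
- screwdriver: yellow-handled screwdriver lying on the bench; bystander, loose, origin at the centre of its underside
- multimeter: yellow multimeter lying flat, 150 x 78 x 36 mm; bystander, loose, origin at the centre of its underside
There are look-alikes about, which are no part of the job. Several things have the shape of the pen; the one meant has the colours described above.

How it is judged (in metres and radians):
On the way, in this order (a step that is already met when the one before it is completed fails the run):
1. the turntable runs freely, at 0.6 to 1.4 rad/s either way, with nothing touching it ((velocity of joint turntable above 0.6 rad/s or velocity of joint turntable below -0.6 rad/s) and not (velocity of joint turntable above 1.4 rad/s or velocity of joint turntable below -1.4 rad/s) and contact force between each of the fingers, the arm, pen and turntable below 0.2 N), for 0.3 s.
2. for 5 s unbroken the lens stays within 14 mm of the relay's centre in plan and 8 to 45 mm above it, pen within 0.35 rad of upright, table above 0.38 rad/s and untouched (horizontal distance between pen_lens and relay_top below 0.014 m and z of pen_lens in the frame of relay_top between 0.008 and 0.045 m and angle between pen's own z axis and vertical below 0.35 rad and (velocity of joint turntable above 0.38 rad/s or velocity of joint turntable below -0.38 rad/s) and contact force between each of the fingers, the arm, pen and turntable below 0.2 N), for 5 s.
At the end, for the whole second after the job is handed in: the pen stands at rest and released in its stand: lens within 12 mm of the tube's axis and 6 mm of its floor, upright within 0.2 rad; the turntable may still be running (horizontal distance between pen_lens and pen_stand_floor below 0.012 m and z of pen_lens in the frame of pen_stand_floor below 0.006 m and angle between pen's own z axis and vertical below 0.2 rad and linear speed of pen below 0.02 m/s); the robot touches nothing.
It fails at once if the turntable is spun faster than 1.9 rad/s (velocity of joint turntable above 1.9 rad/s or velocity of joint turntable below -1.9 rad/s).
It fails at once if the pen touches the turntable or the board (contact force between pen and turntable above 0.5 N).
It fails at once if the pen is dropped or tipped over (more than 0.7 rad) (angle between pen's own z axis and vertical above 0.7 rad).
It fails at once if a bystander is moved by more than 20 mm (distance of any of tip_cleaner, solder_reel, cleaner_bottle, parts_tray, screwdriver, multimeter from where it was at the start of the episode above 0.02 m).
It also fails if it takes over 64 s, if anything falls off the work surface, if the arm or the gripper's body presses on something with over 40 N, if the wrist force passes 120 N, or if a joint passes its speed limit or range.

## Working session

There is one attempt and no reset: what is moved stays moved. The work goes in short steps, Python scripts to look and compute and a tool call to move; the robot and the scene stay as the last step left them, time stands still between calls to the robot, and variables do not carry over. Pictures are saved under pics/ and viewed, at most 13 in all, crops included, and the job is handed in when it is done.

Besides the shell and the picture viewer there is one more tool, called after ">>>" by a JSON object that holds its "fn" and its "kwargs", one argument or row to a line. move_arm: Moves the arm, as the interface text tells. Its arguments: {"type":"object","properties":{"targets":{"type":"string"},"gripper":{"type":"number"}},"required":["targets"]}

```bash
mkdir -p pics; ls; python3 - <<'E'
from station import *
import cv2,numpy as np
s=sense();print(s)
a=capture("scene");b=capture("top")
for n,c in(("scene",a),("top",b)):
    cv2.imwrite(f"pics/{n}0.png",c["image"]);print(n,c["fx"],c["fy"],c["cx"],c["cy"],c["D"],np.round(c["world_from_camera"],4).tolist())
E
```

```text
pics
{'time_s': 0.0, 'joints': array([ 9.10198229e+01,  2.20909757e+01,  3.79571698e-01, -3.03037133e-02,
       -6.84110319e+01, -1.48163686e+01]), 'joint_velocities': array([-0.01917712,  0.12467328,  0.08053145,  0.00779004,  0.02130756,
        0.03531248]), 'effort': array([ 7.34167406e-04, -3.90665174e+01,  1.87408054e+01,  4.22005177e+00,
        1.10649460e-02, -1.85468666e-04]), 'tcp_pos': array([0.14888023, 0.60638346, 0.22145252]), 'ee_rot': array([[ 9.71102123e-01, -2.38663909e-01, -4.53685389e-04],
       [-2.38664329e-01, -9.71099756e-01, -2.14527567e-03],
       [ 7.14261066e-05,  2.19156028e-03, -9.99997596e-01]]), 'wrist_force': array([-0.08543065,  0.94053377,  0.25982055]), 'moment': array([0.03232925, 0.04999519, 0.03568558]), 'gripper_force': 0.0, 'gripper_width': 1.0026374823091981}
scene 410.44651155739155 410.44651155739155 256.18078880048336 195.83258597929174 [-0.06926834  0.          0.          0.          0.        ] [[0.1213, -0.7167, 0.6868, 1.4113], [0.9926, 0.0851, -0.0865, -0.1251], [0.0036, 0.6922, 0.7217, 0.9894], [0.0, 0.0, 0.0, 1.0]]
top 369.4331392991171 369.4331392991171 256.36447620023006 188.14066871022118 [-0.09098546  0.          0.          0.          0.        ] [[0.0301, 0.9922, -0.1208, 0.3699], [-0.9994, 0.028, -0.0189, -0.0166], [-0.0153, 0.1213, 0.9925, 1.3341], [0.0, 0.0, 0.0, 1.0]]
```

View pics/scene0.png

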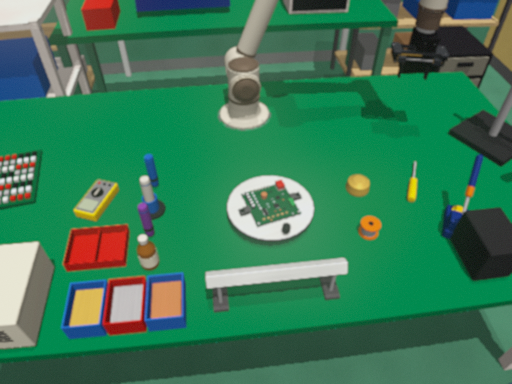

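View pics/top0.png

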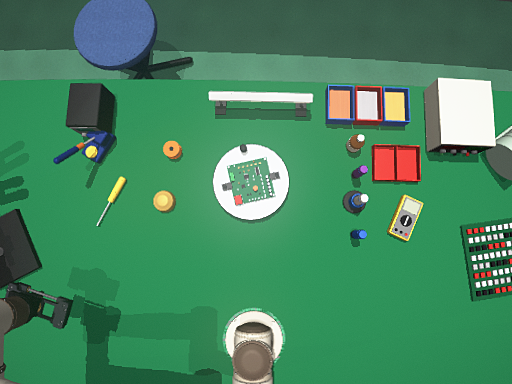

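Scene: the turntable, bar lamp in front of it, and white pen in its stand between the blue and violet look-alikes. Top view: disc centre is near (251,182), knob (243,148), relay (238,200), white pen top (362,199) and stand foot (354,201). Next I'll measure these precisely.

```bash
cat > h.py <<'E'
import cv2,numpy as np
def K(c): return np.array([[c["fx"],0,c["cx"]],[0,c["fy"],c["cy"]],[0,0,1.]])
def ray(c,uv,T=None):
    T=np.array(c["world_from_camera"]) if T is None else T
    p=cv2.undistortPoints(np.array([[uv]],float),K(c),np.array(c["D"],float))[0,0]
    return T[:3,3],T[:3,:3]@np.array([p[0],-p[1],-1.])
def at(c,uv,z,T=None):
    o,d=ray(c,uv,T); return o+d*(z-o[2])/d[2]
def proj(c,P):
    T=np.array(c["world_from_camera"]);q=T[:3,:3].T@(np.array(P)-T[:3,3])
    return cv2.projectPoints(np.array([[q[0],-q[1],-q[2]]]),np.zeros(3),np.zeros(3),K(c),np.array(c["D"],float))[0].ravel()
def blob(im,mask,box):
    x0,y0,x1,y1=box;m=np.zeros(mask.shape,np.uint8);m[y0:y1,x0:x1]=mask[y0:y1,x0:x1]
    n,l,s,ce=cv2.connectedComponentsWithStats(m)
    i=1+np.argmax(s[1:,4]);return ce[i],s[i],l==i
E
python3 - <<'E'
from station import *
from h import *
c=capture("top");im=c["image"];b,g,r=[im[...,i].astype(int) for i in range(3)]
kn,s,_=blob(im,((r+g+b)<130).astype(np.uint8),(234,142,252,156));print("knob",kn,s,at(c,kn,.070))
rl,s,_=blob(im,((r>150)&(g<90)).astype(np.uint8),(230,192,248,210));print("relay",rl,s,at(c,rl,.067))
w,s,m=blob(im,((r>150)&(g>150)&(b>150)).astype(np.uint8),(205,138,295,225));
cnt=max(cv2.findContours(m.astype(np.uint8),0,2)[0],key=cv2.contourArea)
e=cv2.fitEllipse(cv2.convexHull(cnt));print("disc",e,at(c,e[0],.041))
pn,s,_=blob(im,((r>150)&(g>150)&(b>150)).astype(np.uint8),(345,188,375,210));print("pen",pn,s)
cv2.imwrite("pics/z.png",cv2.resize(im[80:250,200:400],None,fx=4,fy=3.5,interpolation=2)[:600])
s=capture("scene");print(s["image"].shape)
A=cv2.resize(im[130:250,325:385],None,fx=5,fy=5,interpolation=2)
B=cv2.resize(s["image"][140:260,120:215],None,fx=5,fy=5,interpolation=2)
cv2.imwrite("pics/z.png",np.hstack([A,B]))
E
```

```text
Traceback (most recent call last):
  File "h.py", line 15, in blob
    i=1+np.argmax(s[1:,4]);return ce[i],s[i],l==i
        ~~~~~~~~~^^^^^^^^^
ValueError: attempt to get argmax of an empty sequence
```

```bash
cat > m.py <<'E'
from station import *
from h import *
c=capture("top");im=c["image"];b,g,r=[im[...,i].astype(int) for i in range(3)]
print((r+g+b)[142:156:2,234:254:2])
kn,s,_=blob(im,((r+g+b)<260).astype(np.uint8),(236,144,251,153));print("knob",kn,s,at(c,kn,.070))
print(r[194:208:3,230:246:3],g[194:208:3,230:246:3])
rl,s,_=blob(im,((r>1.7*g)&(r>80)).astype(np.uint8),(230,192,246,208));print("relay",rl,s,at(c,rl,.067))
w,s,m=blob(im,((r>120)&(b>120)).astype(np.uint8),(205,138,295,225));
cnt=max(cv2.findContours(m.astype(np.uint8),0,2)[0],key=cv2.contourArea)
e=cv2.fitEllipse(cv2.convexHull(cnt));print("disc",e,at(c,e[0],.041))
pn,s,_=blob(im,((r>120)&(b>120)).astype(np.uint8),(345,188,375,210));print("pen",pn,s,at(c,pn,.142))
s=capture("scene")
A=cv2.resize(im[130:250,325:385],None,fx=5,fy=5,interpolation=2)
B=cv2.resize(s["image"][140:260,120:215],None,fx=5,fy=5,interpolation=2)
cv2.imwrite("pics/z.png",np.hstack([A,B]))
E
python3 m.py
```

```text
[[334 337 335 341 344 348 339 339 326 337]
 [337 342 337 334 260 284 508 568 608 621]
 [318 314 600 190 291 270 543 765 760 760]
 [726 765 765 151 300 297 275 765 753 753]
 [760 753 763 544 229 236 245 765 754 753]
 [753 753 756 765 423 444 638 765 753 754]
 [754 754 753 761 696 613 718 759 753 754]]
knob [242.9  148.85] [240 145   7   7  20] [0.6608823  0.05865499 0.07      ]
[[252  74  85 101  95 102]
 [251 186 254 254 105 102]
 [251 255 252 249  92  99]
 [251 255 255 239 180 178]
 [250 251 238 239 255 251]] [[252 153 171 146 165 168]
 [251 231 115 117 185 167]
 [251 255 115 118 114 164]
 [251 255 111 100 145 196]
 [251 252 243 242 255 252]]
relay [237.77586207 199.51724138] [234 195   8  10  58] [0.48284115 0.07031079 0.067     ]
disc ((250.54910278320312, 181.4497528076172), (75.57833099365234, 75.96760559082031), 58.4737548828125) [0.5505381  0.02921354 0.041     ]
pen [364.         197.67857143] [360 194   9   9  56] [ 0.49363747 -0.34486248  0.142     ]
```

View pics/z.png

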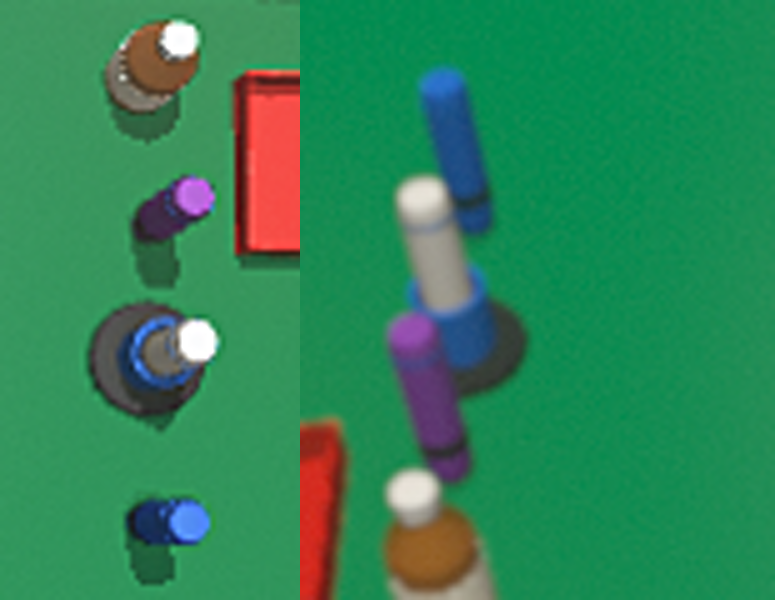

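Crop: the white pen stands in the blue tube. The violet and blue look-alikes stand free about 95 mm either side along x. Triangulated values agree with the given sizes (knob radius about 0.114, relay 0.079, disc angle gap 134°). Next I'll locate the stand and lamp, and start the approach.

```bash
python3 - <<'E'
from station import *
from h import *
t=capture("top");s=capture("scene")
def tri(a,b):
    o1,d1=ray(s,a);o2,d2=ray(t,b)
    k=np.linalg.lstsq(np.c_[d1,-d2],o2-o1,rcond=None)[0]
    p,q=o1+k[0]*d1,o2+k[1]*d2;return np.round((p+q)/2,3),np.linalg.norm(p-q)
print("lamp",tri((207,280),(312,99)),tri((347,267),(209,97)))
print("foot",at(t,(325+147/5,130+358/5),.006))
for n,p in(("tubetop",(158,352)),):print(n,at(t,(325+p[0]/5,130+p[1]/5),.061))
print("pen tri",tri((120+(425-300)/5,140+187/5),(364,197.7)))
print("blue",at(t,(325+190/5,130+522/5),.13),"violet",at(t,(325+193/5,130+197/5),.13))
E
```

```text
lamp (array([ 0.84 , -0.178,  0.097]), np.float64(0.0009572105633550581)) (array([0.841, 0.185, 0.091]), np.float64(0.0032109497097945073))
foot [ 0.49254786 -0.34718578  0.006     ]
tubetop [ 0.49185351 -0.34119609  0.061     ]
pen tri (array([ 0.493, -0.344,  0.145]), np.float64(0.0007887909665532234))
blue [ 0.37485874 -0.34473038  0.13      ] violet [ 0.58907423 -0.34739683  0.13      ]
```

>>> {"fn": "move_arm", "kwargs": {
  "targets": "1 -1 0 1;1 -1 0 1;1 -1 0 1;1 -1 0 1;1 -1 0 1;1 -1 0 1;1 -1 0 1;1 -1 0 1;1 -1 0 1;1 -1 0 0.5",
  "gripper": 0
}}

```text
time_s: 1.18
tcp_pos: [0.3999, 0.3556, 0.2228]
ee_rot: [[0.83, 0.558, 0.0], [0.558, -0.83, 0.0], [0.001, -0.0, -1.0]]
wrist_force: [-0.2, 0.9, 1.3]
gripper_width: 0.325
gripper_force: 0.0
```

>>> {"fn": "move_arm", "kwargs": {
  "targets": "1 -1 0 0;1 -1 0 0;1 -1 0 0;1 -1 0 0;1 -1 0 0;1 -1 0 0;1 -1 -0.5 0;1 -1 -0.5 0;1 -1 -0.5 0;0.93 -1 -0.5 0"
}}

```text
time_s: 2.02
tcp_pos: [0.6485, 0.1055, 0.172]
ee_rot: [[0.832, 0.555, 0.0], [0.555, -0.832, 0.0], [0.0, 0.0, -1.0]]
wrist_force: [0.4, 0.4, 0.7]
gripper_width: -0.0
gripper_force: 0.0
```

>>> {"fn": "move_arm", "kwargs": {
  "targets": "0 -0.44 -0.8 0;0 0 -1 0;0 0 -1 0;0 0 -1 0;0 0 0 0"
}}

```text
time_s: 2.43
tcp_pos: [0.6435, 0.0946, 0.0716]
ee_rot: [[0.833, 0.553, -0.011], [0.553, -0.833, -0.003], [-0.011, -0.004, -1.0]]
wrist_force: [-0.4, -0.2, -1.1]
gripper_width: 0.004
gripper_force: 0.0
```

```bash
python3 - <<'E'
from station import *
from h import *
s=sense();print(s["time_s"],s["tcp_pos"],s["ee_rot"][:2,1],s["gripper_width"])
t=capture("scene");cv2.imwrite("pics/s1.png",cv2.resize(t["image"][150:270,190:350],None,fx=5,fy=5,interpolation=2))
E
```

```text
2.4333 [0.64345267 0.09462627 0.07162581] [ 0.55337101 -0.83292587] 0.004298739900094927
```

View pics/s1.png

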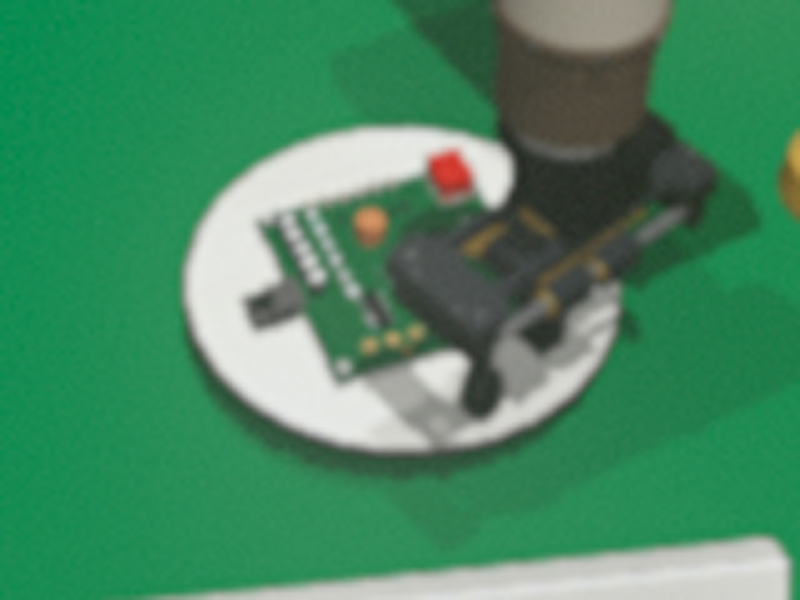

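Fingers hang at crop (545,330) and the knob is at (480,385), with a clear gap. The turntable is undisturbed.

>>> {"fn": "move_arm", "kwargs": {
  "targets": "0 0 -0.4 0;0 0 -0.4 0;0 0 0 0;0 0 0 0"
}}

```text
time_s: 2.82
tcp_pos: [0.6473, 0.0961, 0.0578]
ee_rot: [[0.832, 0.555, 0.0], [0.555, -0.832, -0.0], [0.0, 0.0, -1.0]]
wrist_force: [0.4, -0.4, 1.3]
gripper_width: 0.005
gripper_force: 0.0
```

```bash
cat > push.py <<'E'
import numpy as np
c=np.array([.5505,.0293]);R=.118
def rows(th0,w,dt=1/12):  # cw sweep: list of rad/s
    th=th0;p=c+R*np.array([np.cos(th),np.sin(th)]);out=[]
    for x in w:
        th-=x*dt;q=c+R*np.array([np.cos(th),np.sin(th)]);d=(q-p)/.025;p=q
        out.append(f"{d[0]:.2f} {d[1]:.2f} 0 {-np.degrees(x*dt)/5:.2f}")
    print(";".join(out),np.degrees(th),p)
E
python3 - <<'E'
from station import *
from push import *
s=sense();p=s["tcp_pos"];print(s["time_s"],p)
d=p[:2]-c;print(np.hypot(*d),np.degrees(np.arctan2(d[1],d[0])))
th=np.radians(33.8)
rows(th,[.15,.3,.3,.3,.3,.4,.52,.64,.76,.86]);
rows(th-np.sum([.15,.3,.3,.3,.3,.4,.52,.64,.76,.86])/12,[.95,1.03,1.1,1.15,1.15,.7,.3])
E
```

```text
2.8167 [0.64728175 0.09607411 0.05777031]
0.11758183816940981 34.60355320343715
0.03 -0.05 0 -0.14;0.06 -0.10 0 -0.29;0.06 -0.10 0 -0.29;0.06 -0.10 0 -0.29;0.06 -0.10 0 -0.29;0.07 -0.14 0 -0.38;0.08 -0.19 0 -0.50;0.09 -0.23 0 -0.61;0.09 -0.28 0 -0.73;0.08 -0.33 0 -0.82 12.170843233811416 [0.66584775 0.05417763]
0.06 -0.37 0 -0.91;0.04 -0.40 0 -0.98;0.00 -0.43 0 -1.05;-0.04 -0.45 0 -1.10;-0.08 -0.44 0 -1.10;-0.07 -0.27 0 -0.67;-0.04 -0.11 0 -0.29 -18.29141287397735 [ 0.66253776 -0.00773432]
```

>>> {"fn": "move_arm", "kwargs": {
  "targets": "0.03 -0.05 0 -0.14;0.06 -0.10 0 -0.29;0.06 -0.10 0 -0.29;0.06 -0.10 0 -0.29;0.06 -0.10 0 -0.29;0.07 -0.14 0 -0.38;0.08 -0.19 0 -0.50;0.09 -0.23 0 -0.61;0.09 -0.28 0 -0.73;0.08 -0.33 0 -0.82"
}}

```text
time_s: 3.65
tcp_pos: [0.6646, 0.0551, 0.0576]
ee_rot: [[0.979, 0.204, 0.0], [0.204, -0.979, 0.0], [0.0, 0.0, -1.0]]
wrist_force: [-0.7, 0.6, -0.5]
gripper_width: 0.007
gripper_force: 0.0
```

>>> {"fn": "move_arm", "kwargs": {
  "targets": "0.06 -0.37 0 -0.91;0.04 -0.40 0 -0.98;0 -0.43 0 -1;-0.04 -0.45 0 -1;-0.08 -0.44 0 -1;-0.07 -0.27 0 -0.6;-0.04 -0.11 0 -0.3;0 0 0.5 0;0 0 1 0;0 0 1 0"
}}

```text
time_s: 4.48
tcp_pos: [0.6607, -0.0062, 0.1207]
ee_rot: [[0.957, -0.291, -0.002], [-0.291, -0.957, -0.001], [-0.001, 0.001, -1.0]]
wrist_force: [1.8, -0.1, 0.5]
gripper_width: 0.006
gripper_force: 0.0
```

```bash
cat > look.py <<'E'
from station import *
from h import *
import sys,json,os
C=np.array([.5505,.0293])
def red(c,z=.0675):
    im=c["image"];b,g,r=[im[...,i].astype(int) for i in range(3)]
    m=((r>1.7*g)&(r>1.5*b)&(r>70)).astype(np.uint8)
    n,l,s,ce=cv2.connectedComponentsWithStats(m);best=None
    for i in range(1,n):
        p=at(c,ce[i],.0665);d=p[:2]-C
        if s[i,4]>=15 and .065<np.hypot(*d)<.095 and (best is None or s[i,4]>best[2]):best=(np.hypot(*d),np.arctan2(d[1],d[0]),s[i,4])
    return best
def run(names):
    L=json.load(open("log.json")) if os.path.exists("log.json") else []
    for n in names:
        t=sense()["time_s"];c=capture(n);r=red(c)
        if r: L.append([float(t),float(r[1]),n,int(r[2])]);print(n,round(t,3),round(r[0],4),round(np.degrees(r[1]),1),r[2])
        else: print(n,t,"none")
    json.dump(L,open("log.json","w"))
    return L
if __name__=="__main__":
    run(sys.argv[1:]);s=sense();print(s["time_s"],s["tcp_pos"],np.degrees(np.arctan2(s["ee_rot"][1,1],s["ee_rot"][0,1])))
E
python3 look.py top scene top scene top scene top scene
```

```text
top 4.483 0.0796 81.3 53
scene 4.5333 none
top 4.583 0.0809 74.6 53
scene 4.633 0.0886 66.0 18
top 4.683 0.0813 67.3 53
scene 4.733 0.0884 60.1 21
top 4.783 0.0799 60.3 58
scene 4.833 0.0813 50.0 53
4.8833 [ 0.66037346 -0.00619276  0.11906691] -106.92554261765986
```

>>> {"fn": "move_arm", "kwargs": {
  "targets": "0 -0.5 1 0.4;-0.5 -1 1 0.5;-0.5 -1 1 0.5;-0.5 -1 0.2 0.5;-0.5 -1 0 0.5;-0.5 -1 0 0.5;-0.5 -1 0 0.5;-0.5 -1 0 0;-0.5 -1 0 0;-0.6 -1 0 0",
  "gripper": 62
}}

```text
time_s: 5.72
tcp_pos: [0.5452, -0.2448, 0.1992]
ee_rot: [[1.0, 0.001, -0.002], [0.001, -1.0, 0.0], [-0.002, -0.0, -1.0]]
wrist_force: [0.6, -0.4, 0.1]
gripper_width: 0.662
gripper_force: 0.0
```

>>> {"fn": "move_arm", "kwargs": {
  "targets": "-0.6 -1 0 0;-0.6 -1 0 0;-0.6 -1 0 0;-0.5 -0.7 -0.3 0;-0.3 -0.35 -0.6 0;0 0 -0.9 0;0 0 -0.9 0;0 0 -0.6 0;0 0 0 0"
}}

```text
time_s: 6.47
tcp_pos: [0.4781, -0.3439, 0.113]
ee_rot: [[1.0, -0.0, -0.008], [-0.0, -1.0, 0.004], [-0.008, -0.004, -1.0]]
wrist_force: [0.1, 1.3, -0.5]
gripper_width: 0.712
gripper_force: 0.0
```

```bash
python3 look.py top scene; python3 - <<'E'
from station import *
from h import *
c=capture("wrist");s=sense();cv2.imwrite("pics/w1.png",c["image"])
E
```

```text
top 6.467 0.0804 -51.9 54
scene 6.517 0.0855 -53.2 63
6.5667 [ 0.48081872 -0.34507299  0.11698047] -89.92098848340164
```

View pics/w1.png

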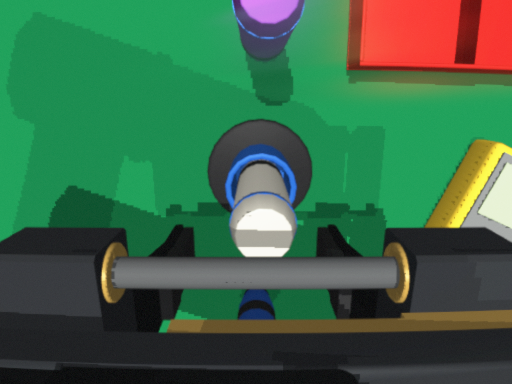

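The pen top is centred laterally between the fingers (263 vs 262), and about 12 mm ahead in x, which matches my overshoot.

>>> {"fn": "move_arm", "kwargs": {
  "targets": "0.25 0 -0.4 0;0.25 0 -0.6 0;0 0 -0.48 0;0 0 0 0;0 0 0 0"
}}

```text
time_s: 7.03
tcp_pos: [0.4939, -0.345, 0.0805]
ee_rot: [[1.0, 0.001, -0.0], [0.001, -1.0, -0.0], [-0.0, 0.0, -1.0]]
wrist_force: [0.4, 0.2, 0.0]
gripper_width: 0.712
gripper_force: 0.0
```

>>> {"fn": "move_arm", "kwargs": {
  "targets": "0 0 0 0;0 0 0 0;0 0 0 0;0 0 0 0;0 0 0 0",
  "gripper": 20
}}

```text
time_s: 7.45
tcp_pos: [0.4937, -0.3452, 0.0811]
ee_rot: [[1.0, 0.001, 0.001], [0.001, -1.0, -0.0], [0.001, 0.0, -1.0]]
wrist_force: [-0.1, -0.4, -0.3]
gripper_width: 0.417
gripper_force: 0.0
```

>>> {"fn": "move_arm", "kwargs": {
  "targets": "0 0 0 0;0 0 0 0;0 0 0 0"
}}

```text
time_s: 7.7
tcp_pos: [0.4936, -0.3451, 0.0809]
ee_rot: [[1.0, 0.001, 0.0], [0.001, -1.0, -0.0], [0.0, 0.0, -1.0]]
wrist_force: [-0.7, -0.7, 1.9]
gripper_width: 0.349
gripper_force: 30.0
```

```bash
python3 look.py top; python3 - <<'E'
from station import *
s=sense();print(s["gripper_force"],s["gripper_width"],s["wrist_force"])
E
```

```text
top 7.7 0.0781 -132.2 57
7.75 [ 0.493663   -0.34513095  0.0808738 ] -89.93960435033367
29.978844450852193 0.3482347124336124 [ 0.0667012  -0.21490882  2.04370461]
```

>>> {"fn": "move_arm", "kwargs": {
  "targets": "0 0 0.3 0;0 0 0.7 0;0 0 0.9 0;0 0 0.9 0;0.1 0.4 0.8 0;0.1 0.8 0.4 0;0.1 1 0.2 0;0.2 1 0 0;0.2 1 0 0;0.2 1 0 0"
}}

```text
time_s: 8.58
tcp_pos: [0.5156, -0.2138, 0.1859]
ee_rot: [[1.0, 0.0, -0.0], [0.0, -1.0, 0.0], [-0.0, -0.0, -1.0]]
wrist_force: [-0.1, -0.0, -0.1]
gripper_width: 0.347
gripper_force: 30.0
```

>>> {"fn": "move_arm", "kwargs": {
  "targets": "0.1 1 0 0;0.1 1 0 0;0.1 1 0 0;0 1 0 0;0 1 0 0;0 0.8 0 0;0 0.6 0 0;0 0.3 0 0;0 0.1 0 0;0 0 0 0"
}}

```text
time_s: 9.42
tcp_pos: [0.5233, -0.0449, 0.1856]
ee_rot: [[1.0, 0.002, -0.0], [0.002, -1.0, -0.0], [-0.0, 0.0, -1.0]]
wrist_force: [-0.7, 0.3, -0.6]
gripper_width: 0.35
gripper_force: 30.0
```

```bash
python3 look.py top scene top scene; python3 - <<'E'
from station import *
from h import *
a=capture("scene")["image"];s=sense();print(s["gripper_force"],s["wrist_force"],s["tcp_pos"])
w=capture("wrist")["image"]
cv2.imwrite("pics/p2.png",np.hstack([cv2.resize(a[130:250,200:330],None,fx=2.7,fy=3.2,interpolation=2),w])[:,:800])
E
```

```text
top 9.4167 none
scene 9.467 0.0715 112.6 50
top 9.5167 none
scene 9.567 0.0727 106.0 53
9.6167 [ 0.52339651 -0.04583065  0.18546404] -90.01866409094121
29.97974798645373 [-1.16276274  0.56961246 -0.94707101] [ 0.52342687 -0.04583742  0.18548415]
```

View pics/p2.png

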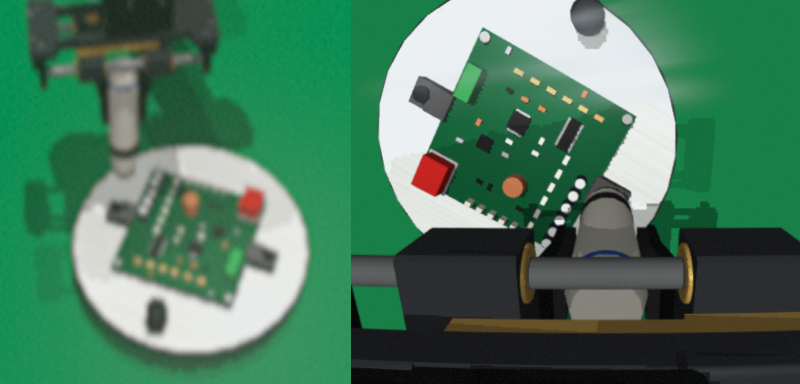

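Scene half: the pen is held upright with lens at crop (122,165), clear of the table. Wrist half: relay at (435,172), pen lens near (605,195). I'll wait for the relay to reach the far side, then take clean top measurements.

>>> {"fn": "move_arm", "kwargs": {
  "targets": "0 0 0 0;0 0 0 0;0 0 0 0;0 0 0 0;0 0 0 0;0 0 0 0;0 0 0 0;0 0 0 0;0 0 0 0"
}}

```text
time_s: 10.47
tcp_pos: [0.5235, -0.045, 0.1855]
ee_rot: [[1.0, 0.001, -0.0], [0.001, -1.0, -0.0], [-0.0, 0.0, -1.0]]
wrist_force: [0.4, -0.9, -1.3]
gripper_width: 0.352
gripper_force: 30.0
```

```bash
python3 look.py top scene top scene wrist 2>&1 | tail -8; cat > fit.py <<'E'
import json,numpy as np
from scipy.optimize import least_squares
from scipy.integrate import odeint
def fit(names=("top",)):
    L=[l for l in json.load(open("log.json")) if l[2] in names]
    t=np.array([l[0] for l in L]);a=np.array([l[1] for l in L])
    k,f=.025,.0083;A=f/k
    f_=lambda p,t:p[0]-((p[1]+A)*(1-np.exp(-k*p[2]*(t-4.48)))/(k*p[2])-A*(t-4.48))
    wrap=lambda x:(x+np.pi)%(2*np.pi)-np.pi
    r=least_squares(lambda p:np.r_[wrap(f_(p,t)-a)/.03,(p[2]-1)/.4],[a[0],1.2,1.],loss="soft_l1")
    p=r.x;om=lambda t:(p[1]+A)*np.exp(-k*p[2]*(t-4.48))-A
    return p,lambda t:f_(p,t),om,np.degrees(wrap(f_(p,t)-a))
if __name__=="__main__":
    p,th,om,res=fit();print(p,res.round(1),om(12.))
E
python3 fit.py
```

```text
p=at(c,ce[i],.0665);d=p[:2]-C
  File "h.py", line 8, in at
    o,d=ray(c,uv,T); return o+d*(z-o[2])/d[2]
        ~~~^^^^^^^^
  File "h.py", line 4, in ray
    T=np.array(c["world_from_camera"]) if T is None else T
               ~^^^^^^^^^^^^^^^^^^^^^
KeyError: 'world_from_camera'
[1.42319972 1.21301121 0.92932566] [ 0.  -0.2  0.2  0.3 -0.7  0.4] 0.9653424972505807
```

```bash
python3 - <<'E'
s=open("look.py").read()
s=s.replace('t=sense()["time_s"];c=capture(n);','q=sense();t=q["time_s"];c=capture(n)\n        if n=="wrist":\n            T=np.eye(4);T[:3,:3]=q["ee_rot"];T[:3,3]=q["tcp_pos"];c["world_from_camera"]=T@np.array(c["hand_eye"])\n        ')
open("look.py","w").write(s)
E
python3 look.py top scene wrist top scene wrist 2>&1|tail -8;python3 fit.py
```

```text
top 10.7167 none
scene 10.767 0.0811 34.3 68
wrist 10.817 0.0823 33.2 1144
top 10.8667 none
scene 10.917 0.0826 26.9 68
wrist 10.967 0.0829 24.7 1177
11.0167 [ 0.52350914 -0.04505133  0.18552292] -89.94538321690209
[1.42319972 1.21301121 0.92932566] [ 0.  -0.2  0.2  0.3 -0.7  0.4] 0.9653424972505807
```

```bash
cat > plan.py <<'E'
import sys,json,os,numpy as np
from station import *
from fit import fit
C=np.array([.5505,.0293]);R=.080
p,th,om,res=fit(("top","wrist"));print(p.round(3),res.round(1)[-8:])
s=sense();t=s["time_s"];cmd=np.array(json.load(open("cmd.json"))) if os.path.exists("cmd.json") else s["tcp_pos"].copy()
rel=lambda t:C+R*np.array([np.cos(th(t)),np.sin(th(t))])
print("t",t,"om",om(t),"tcp-cmd mm",((s["tcp_pos"]-cmd)*1e3).round(1),"tcp-relay",((s["tcp_pos"][:2]-rel(t))*1e3).round(1))
mx=float(sys.argv[1]);zt=.1615;out=[]
for k in range(1,11):
    d=rel(t+k/12)-cmd[:2];n=np.hypot(*d)/.025
    if n>mx:d*=mx/n
    u=np.r_[d,np.clip(zt-cmd[2],-.006,.006)]/.025;u=u.round(2);cmd=cmd+u*.025;out.append("%g %g %g 0"%tuple(u))
print(";".join(out));json.dump(cmd.tolist(),open("cmd.json","w"))
print("end gap mm",((cmd[:2]-rel(t+10/12))*1e3).round(1))
E
python3 plan.py 0.5
```

```text
[1.422 1.199 0.641] [-0.  -0.2  0.3  0.4 -0.3 -0.3  0.4 -0.2]
t 11.0167 om 1.04638347632623 tcp-cmd mm [0. 0. 0.] tcp-relay [-101.4 -103.8]
0.36 0.34 -0.24 0;0.38 0.32 -0.24 0;0.4 0.3 -0.24 0;0.42 0.28 -0.24 0;0.43 0.25 -0 0;0.46 0.21 -0 0;0.48 0.15 -0 0;0.5 0.05 -0 0;0.48 -0.14 -0 0;-0 -0.29 -0 0
end gap mm [ 0.1 -0.1]
```

>>> {"fn": "move_arm", "kwargs": {
  "targets": "0.36 0.34 -0.24 0;0.38 0.32 -0.24 0;0.4 0.3 -0.24 0;0.42 0.28 -0.24 0;0.43 0.25 0 0;0.46 0.21 0 0;0.48 0.15 0 0;0.5 0.05 0 0;0.48 -0.14 0 0;0 -0.29 0 0"
}}

```text
time_s: 11.85
tcp_pos: [0.624, -0.007, 0.16]
ee_rot: [[1.0, 0.003, 0.0], [0.003, -1.0, -0.0], [0.0, 0.0, -1.0]]
wrist_force: [0.4, 0.2, -1.6]
gripper_width: 0.347
gripper_force: 30.0
```

```bash
python3 plan.py 0.5
```

```text
[1.422 1.199 0.641] [-0.  -0.2  0.3  0.4 -0.3 -0.3  0.4 -0.2]
t 11.85 om 1.0281076845421273 tcp-cmd mm [ 2.7  1.3 -1.5] tcp-relay [2.8 1.2]
-0.14 -0.23 -0 0;-0.16 -0.23 -0 0;-0.18 -0.2 -0 0;-0.19 -0.2 -0 0;-0.21 -0.17 -0 0;-0.22 -0.16 -0 0;-0.23 -0.13 -0 0;-0.25 -0.12 -0 0;-0.25 -0.1 -0 0;-0.26 -0.07 -0 0
end gap mm [-0. -0.]
```

>>> {"fn": "move_arm", "kwargs": {
  "targets": "-0.14 -0.23 0 0;-0.16 -0.23 0 0;-0.18 -0.2 0 0;-0.19 -0.2 0 0;-0.21 -0.17 0 0;-0.22 -0.16 0 0;-0.23 -0.13 0 0;-0.25 -0.12 0 0;-0.25 -0.1 0 0;-0.26 -0.07 0 0"
}}

```text
time_s: 12.68
tcp_pos: [0.5683, -0.0488, 0.1617]
ee_rot: [[1.0, 0.001, 0.0], [0.001, -1.0, 0.0], [0.0, -0.0, -1.0]]
wrist_force: [0.2, 0.8, -0.6]
gripper_width: 0.349
gripper_force: 30.0
```

```bash
python3 - <<'E'
from station import *
from h import *
q=sense();c=capture("wrist");T=np.eye(4);T[:3,:3]=q["ee_rot"];T[:3,3]=q["tcp_pos"];c["world_from_camera"]=T@np.array(c["hand_eye"])
from fit import fit
p,th,om,_=fit(("top","wrist"));a=th(q["time_s"]);R=np.array([.5505+.08*np.cos(a),.0293+.08*np.sin(a),.0675])
im=c["image"].copy()
u=proj(c,R);v=proj(c,q["tcp_pos"]-[0,0,.069]);print(u,v)
cv2.circle(im,tuple(int(x) for x in u),3,(255,255,0),-1);cv2.circle(im,tuple(int(x) for x in v),3,(255,0,255),-1)
a=capture("scene")["image"]
cv2.imwrite("pics/p3.png",np.hstack([cv2.resize(a[130:250,200:295],None,fx=3,fy=3.2,interpolation=2),im]))
E
python3 plan.py 0.5
```

```text
[254.32138447 194.73983304] [254.63602058 205.19048889]
[1.422 1.199 0.641] [-0.  -0.2  0.3  0.4 -0.3 -0.3  0.4 -0.2]
t 12.7833 om 1.007926236598479 tcp-cmd mm [-1.2 -0.2  0.2] tcp-relay [6.7 1.2]
-0.5 -0.07 -0 0;-0.35 -0.01 -0 0;-0.27 0.02 -0 0;-0.26 0.04 -0 0;-0.26 0.06 -0 0;-0.25 0.09 -0 0;-0.25 0.1 -0 0;-0.23 0.13 -0 0;-0.22 0.14 -0 0;-0.21 0.17 -0 0
end gap mm [0.  0.1]
```

View pics/p3.png

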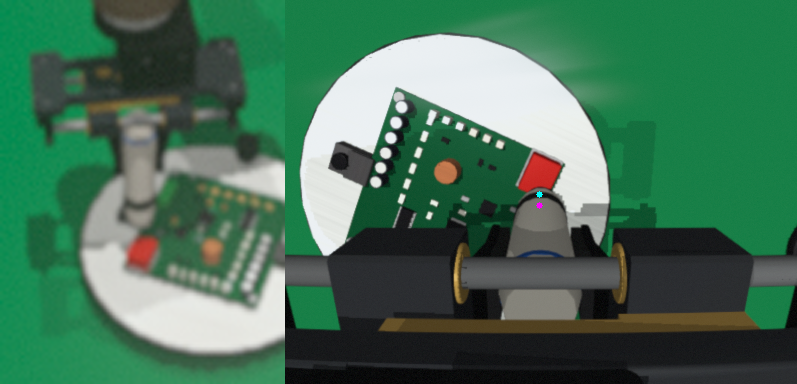

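Both halves show the relay lagging behind the lens: visible red centre is (541,172) in the wrist half against a predicted (540,195). I'll re-measure the phase.

```bash
python3 look.py wrist scene wrist scene; python3 -c "
from fit import *
for n in (('top','wrist'),('top',)):
    p,th,om,r=fit(n);print(p,r.round(1),[np.degrees(th(t))%360-360 for t in (12.783,12.883)])"
```

```text
wrist 12.783 0.0864 -69.3 850
scene 12.833 0.083 -73.2 65
wrist 12.883 0.0903 -72.5 464
scene 12.933 0.0846 -76.6 50
12.9833 [ 0.56937496 -0.0483753   0.16163146] -89.93041598229289
[1.43048307 1.23677971 1.06685759] [ 0.5  0.   0.3  0.3 -2.3 -1.9  5.3  5.2 -0.3 -2.4] [np.float64(-69.54905794463724), np.float64(-74.84016438193453)]
[1.42319972 1.21301121 0.92932566] [ 0.  -0.2  0.2  0.3 -0.7  0.4] [np.float64(-68.97274414639844), np.float64(-74.36127724134201)]
```

```bash
mv log.json old.json; rm -f cmd.json; python3 - <<'E'
import json
json.dump([l for l in json.load(open("old.json")) if l[2]=="top"],open("log.json","w"))
s=open("look.py").read()
s=s.replace("def run(","""def sim(c,a):
    P=[]
    y=a-np.radians(135)
    for i in(-.015,.015):
        for j in(-.012,.012):
            for z in(.0515,.0675):
                P.append(proj(c,[C[0]+.08*np.cos(a)+i*np.cos(y)-j*np.sin(y),C[1]+.08*np.sin(a)+i*np.sin(y)+j*np.cos(y),z]))
    h=cv2.convexHull(np.array(P,np.float32));m=cv2.moments(h);d=at(c,(m["m10"]/m["m00"],m["m01"]/m["m00"]),.0665)[:2]-C
    return np.hypot(*d),np.arctan2(d[1],d[0])
def corr(c,r):
    a=r[1]
    for _ in range(6): a+=(r[1]-sim(c,a)[1]+np.pi)%(2*np.pi)-np.pi
    return sim(c,a)[0],a
def run(""")
s=s.replace("if r: L","if r:\n            k=corr(c,r);print('rad',round(k[0],4),end=' ');r=(r[0],k[1],r[2]);L")
open("look.py","w").write(s)
E
sed -n 25,45p look.py
```

```text
return sim(c,a)[0],a
def run(names):
    L=json.load(open("log.json")) if os.path.exists("log.json") else []
    for n in names:
        q=sense();t=q["time_s"];c=capture(n)
        if n=="wrist":
            T=np.eye(4);T[:3,:3]=q["ee_rot"];T[:3,3]=q["tcp_pos"];c["world_from_camera"]=T@np.array(c["hand_eye"])
        r=red(c)
        if r:
            k=corr(c,r);print('rad',round(k[0],4),end=' ');r=(r[0],k[1],r[2]);L.append([float(t),float(r[1]),n,int(r[2])]);print(n,round(t,3),round(r[0],4),round(np.degrees(r[1]),1),r[2])
        else: print(n,t,"none")
    json.dump(L,open("log.json","w"))
    return L
if __name__=="__main__":
    run(sys.argv[1:]);s=sense();print(s["time_s"],s["tcp_pos"],np.degrees(np.arctan2(s["ee_rot"][1,1],s["ee_rot"][0,1])))
```

>>> {"fn": "move_arm", "kwargs": {
  "targets": "0 0 0 0;0 0 0 0;0 0 0 0;0 0 0 0;0 0 0 0;0 0 0 0;0 0 0 0"
}}

```text
time_s: 13.57
tcp_pos: [0.569, -0.0485, 0.1615]
ee_rot: [[1.0, 0.001, -0.0], [0.001, -1.0, -0.0], [-0.0, 0.0, -1.0]]
wrist_force: [-0.7, -0.1, -0.7]
gripper_width: 0.347
gripper_force: 30.0
```

```bash
python3 look.py scene wrist scene wrist; python3 fit.py
```

```text
scene 13.5667 none
wrist 13.6167 none
scene 13.6667 none
wrist 13.7167 none
13.7667 [ 0.56900868 -0.04856908  0.16156893] -89.949347253964
[1.42319972 1.21301121 0.92932566] [ 0.  -0.2  0.2  0.3 -0.7  0.4] 0.9653424972505807
```

>>> {"fn": "move_arm", "kwargs": {
  "targets": "0 0 0 0;0 0 0 0;0 0 0 0;0 0 0 0;0 0 0 0;0 0 0 0;0 0 0 0;0 0 0 0;0 0 0 0;0 0 0 0"
}}

```text
time_s: 14.6
tcp_pos: [0.569, -0.0485, 0.1616]
ee_rot: [[1.0, 0.001, 0.0], [0.001, -1.0, -0.0], [0.0, 0.0, -1.0]]
wrist_force: [-0.6, 0.1, -2.2]
gripper_width: 0.348
gripper_force: 30.0
```

```bash
python3 look.py scene wrist
```

```text
rad 0.0732 scene 14.6 0.0718 -171.7 57
wrist 14.65 none
14.7 [ 0.56898547 -0.04858146  0.16151793] -89.94917041304682
```

>>> {"fn": "move_arm", "kwargs": {
  "targets": "0 0 0 0;0 0 0 0;0 0 0 0;0 0 0 0;0 0 0 0;0 0 0 0;0 0 0 0;0 0 0 0;0 0 0 0;0 0 0 0"
}}

```text
time_s: 15.53
tcp_pos: [0.569, -0.0485, 0.1616]
ee_rot: [[1.0, 0.001, 0.0], [0.001, -1.0, 0.0], [0.0, -0.0, -1.0]]
wrist_force: [0.2, 0.1, -1.5]
gripper_width: 0.348
gripper_force: 30.0
```

```bash
python3 look.py scene wrist scene wrist
```

```text
rad 0.0738 scene 15.533 0.0707 139.3 57
wrist 15.5833 none
rad 0.0741 scene 15.633 0.0706 134.3 55
wrist 15.6833 none
15.7333 [ 0.56902217 -0.04855742  0.1615547 ] -89.94921051014269
```

>>> {"fn": "move_arm", "kwargs": {
  "targets": "0 0 0 0;0 0 0 0;0 0 0 0;0 0 0 0;0 0 0 0;0 0 0 0;0 0 0 0;0 0 0 0;0 0 0 0;0 0 0 0"
}}

```text
time_s: 16.57
tcp_pos: [0.569, -0.0485, 0.1616]
ee_rot: [[1.0, 0.001, 0.0], [0.001, -1.0, -0.0], [0.0, 0.0, -1.0]]
wrist_force: [-1.0, -0.6, -0.4]
gripper_width: 0.348
gripper_force: 30.0
```

```bash
python3 look.py scene wrist scene wrist top; python3 fit.py; python3 -c "
from fit import *
p,th,om,r=fit(('top','wrist','scene'));print(p,r.round(1))
p,th,om,r=fit(('top','scene'));print(p,r.round(1))"
```

```text
rad 0.079 scene 16.567 0.0764 85.2 58
rad 0.0767 wrist 16.617 0.0752 80.6 1297
rad 0.0796 scene 16.667 0.0764 79.9 59
rad 0.077 wrist 16.717 0.0758 75.6 1311
top 16.7667 none
16.8167 [ 0.5690237  -0.04855303  0.16154931] -89.94728387671402
[1.42319972 1.21301121 0.92932566] [ 0.  -0.2  0.2  0.3 -0.7  0.4] 0.9653424972505807
[1.41631477 1.19433932 0.7480279 ] [-0.4 -0.5  0.   0.2  0.3  1.3 -1.  -1.2 -1.4 -0.2  1.9  0.   1.8]
[1.41861072 1.19930554 0.77633736] [-0.2 -0.4  0.1  0.2 -0.   0.9 -0.7 -0.6 -0.8  0.7  1. ]
```

```bash
sed -i 's/fit(("top","wrist"))/fit(("top","wrist","scene"))/' plan.py; python3 plan.py 0.5
```

```text
[1.416 1.194 0.748] [ 1.3 -1.  -1.2 -1.4 -0.2  1.9  0.   1.8]
t 16.8167 om 0.8798733350550311 tcp-cmd mm [0. 0. 0.] tcp-relay [  -5.7 -154.1]
0.04 0.5 -0 0;0.06 0.5 -0 0;0.08 0.49 -0 0;0.1 0.49 -0 0;0.13 0.48 -0 0;0.16 0.47 -0 0;0.2 0.46 -0 0;0.24 0.44 -0 0;0.31 0.39 -0 0;0.4 0.31 -0 0
end gap mm [-7.2 -5.6]
```

>>> {"fn": "move_arm", "kwargs": {
  "targets": "0.04 0.5 0 0;0.06 0.5 0 0;0.08 0.49 0 0;0.1 0.49 0 0;0.13 0.48 0 0;0.16 0.47 0 0;0.2 0.46 0 0;0.24 0.44 0 0;0.31 0.39 0 0;0.4 0.31 0 0"
}}

```text
time_s: 17.65
tcp_pos: [0.6126, 0.0661, 0.1616]
ee_rot: [[1.0, 0.002, -0.0], [0.002, -1.0, 0.0], [-0.0, -0.0, -1.0]]
wrist_force: [0.1, 0.5, -0.9]
gripper_width: 0.349
gripper_force: 30.0
```

```bash
python3 plan.py 0.4
```

```text
[1.416 1.194 0.748] [ 1.3 -1.  -1.2 -1.4 -0.2  1.9  0.   1.8]
t 17.65 om 0.8611347436807976 tcp-cmd mm [0.6 1.4 0. ] tcp-relay [-6.6 -4.2]
0.4 0.02 -0 0;0.09 -0.21 -0 0;0.08 -0.21 -0 0;0.07 -0.22 -0 0;0.05 -0.22 -0 0;0.03 -0.23 -0 0;0.02 -0.22 -0 0;-0 -0.23 -0 0;-0.02 -0.22 -0 0;-0.03 -0.23 -0 0
end gap mm [-0.  -0.1]
```

>>> {"fn": "move_arm", "kwargs": {
  "targets": "0.4 0.02 0 0;0.09 -0.21 0 0;0.08 -0.21 0 0;0.07 -0.22 0 0;0.05 -0.22 0 0;0.03 -0.23 0 0;0.02 -0.22 0 0;0 -0.23 0 0;-0.02 -0.22 0 0;-0.03 -0.23 0 0"
}}

```text
time_s: 18.48
tcp_pos: [0.6291, 0.0148, 0.1617]
ee_rot: [[1.0, 0.001, 0.0], [0.001, -1.0, 0.0], [0.0, -0.0, -1.0]]
wrist_force: [0.5, -0.1, -1.9]
gripper_width: 0.35
gripper_force: 30.0
```

```bash
cat > chk.py <<'E'
import sys
from station import *
from h import *
from fit import fit
from look import sim
p,th,om,_=fit(("top","wrist","scene"))
q=sense();c=capture("scene");w=capture("wrist")
T=np.eye(4);T[:3,:3]=q["ee_rot"];T[:3,3]=q["tcp_pos"];w["world_from_camera"]=T@np.array(w["hand_eye"])
def draw(c,t,tc):
    im=cv2.resize(c["image"],None,fx=4,fy=4,interpolation=2);a=th(t);y=a-np.radians(135);P=[]
    for i,j in((-15,-12),(15,-12),(15,12),(-15,12)):
        P.append(proj(c,[.5505+.08*np.cos(a)+(i*np.cos(y)-j*np.sin(y))/1e3,.0293+.08*np.sin(a)+(i*np.sin(y)+j*np.cos(y))/1e3,.0675])*4)
    cv2.polylines(im,[np.int32(P)],True,(255,255,0),1)
    v=proj(c,tc-[0,0,.069])*4;cv2.circle(im,tuple(int(x) for x in v),3,(255,0,255),-1)
    m=np.int32(np.mean(P,0));return np.ascontiguousarray(im[max(0,m[1]-200):m[1]+200,max(0,m[0]-200):m[0]+200])
A=draw(c,q["time_s"],q["tcp_pos"]);B=draw(w,q["time_s"]+.05,q["tcp_pos"])
h=min(A.shape[0],B.shape[0]);cv2.imwrite(sys.argv[1],np.hstack([A[:h],B[:h]]))
E
python3 chk.py pics/c1.png
```

```text
(no output)
```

View pics/c1.png

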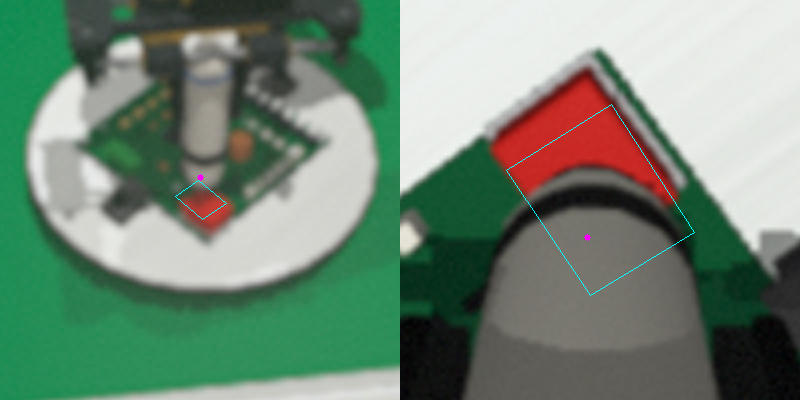

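Overlay check: actual relay sits about 4 mm further out in x and 2–3 mm in y behind the model, relative to the lens. That is within tolerance, so I'll trim it and carry on.

```bash
sed -i 's/C=np.array(\[.5505,.0293\])/C=np.array([.5545,.0298])/; s/^s=sense/th0=th;th=lambda t:th0(t)+.026\ns=sense/' plan.py; python3 plan.py 0.35
```

```text
[1.416 1.194 0.748] [ 1.3 -1.  -1.2 -1.4 -0.2  1.9  0.   1.8]
t 18.5833 om 0.8404912059725077 tcp-cmd mm [-0.3 -1.   0.1] tcp-relay [-3.4  3. ]
0.06 -0.34 -0 0;-0.07 -0.24 -0 0;-0.09 -0.21 -0 0;-0.1 -0.2 -0 0;-0.11 -0.19 -0 0;-0.13 -0.18 -0 0;-0.14 -0.17 -0 0;-0.15 -0.16 -0 0;-0.16 -0.15 -0 0;-0.17 -0.14 -0 0
end gap mm [ 0. -0.]
```

>>> {"fn": "move_arm", "kwargs": {
  "targets": "0.06 -0.34 0 0;-0.07 -0.24 0 0;-0.09 -0.21 0 0;-0.1 -0.2 0 0;-0.11 -0.19 0 0;-0.13 -0.18 0 0;-0.14 -0.17 0 0;-0.15 -0.16 0 0;-0.16 -0.15 0 0;-0.17 -0.14 0 0"
}}

```text
time_s: 19.42
tcp_pos: [0.6023, -0.0344, 0.1616]
ee_rot: [[1.0, 0.001, 0.0], [0.001, -1.0, -0.0], [0.0, 0.0, -1.0]]
wrist_force: [-0.4, 0.1, -0.8]
gripper_width: 0.351
gripper_force: 30.0
```

```bash
python3 plan.py 0.35
```

```text
[1.416 1.194 0.748] [ 1.3 -1.  -1.2 -1.4 -0.2  1.9  0.   1.8]
t 19.4167 om 0.8223594020323596 tcp-cmd mm [-0.4 -0.4  0. ] tcp-relay [-0.4 -0.4]
-0.18 -0.12 -0 0;-0.19 -0.12 -0 0;-0.19 -0.1 -0 0;-0.2 -0.08 -0 0;-0.21 -0.08 -0 0;-0.2 -0.06 -0 0;-0.22 -0.04 -0 0;-0.21 -0.03 -0 0;-0.21 -0.01 -0 0;-0.22 -0 -0 0
end gap mm [-0.   0.1]
```

>>> {"fn": "move_arm", "kwargs": {
  "targets": "-0.18 -0.12 0 0;-0.19 -0.12 0 0;-0.19 -0.1 0 0;-0.2 -0.08 0 0;-0.21 -0.08 0 0;-0.2 -0.06 0 0;-0.22 -0.04 0 0;-0.21 -0.03 0 0;-0.21 -0.01 0 0;-0.22 0 0 0"
}}

```text
time_s: 20.25
tcp_pos: [0.5515, -0.05, 0.1616]
ee_rot: [[1.0, 0.001, 0.0], [0.001, -1.0, 0.0], [0.0, -0.0, -1.0]]
wrist_force: [0.0, -1.0, -1.2]
gripper_width: 0.344
gripper_force: 30.0
```

```bash
python3 chk.py pics/c2.png; python3 plan.py 0.35
```

```text
[1.416 1.194 0.748] [ 1.3 -1.  -1.2 -1.4 -0.2  1.9  0.   1.8]
t 20.35 om 0.8023867526975003 tcp-cmd mm [-0.9  0.   0.1] tcp-relay [ 5.5 -0.3]
-0.35 0.03 -0 0;-0.33 0.06 -0 0;-0.2 0.06 -0 0;-0.2 0.07 -0 0;-0.19 0.08 -0 0;-0.19 0.1 -0 0;-0.18 0.11 -0 0;-0.17 0.12 -0 0;-0.17 0.13 -0 0;-0.15 0.14 -0 0
end gap mm [ 0.1 -0. ]
```

View pics/c2.png

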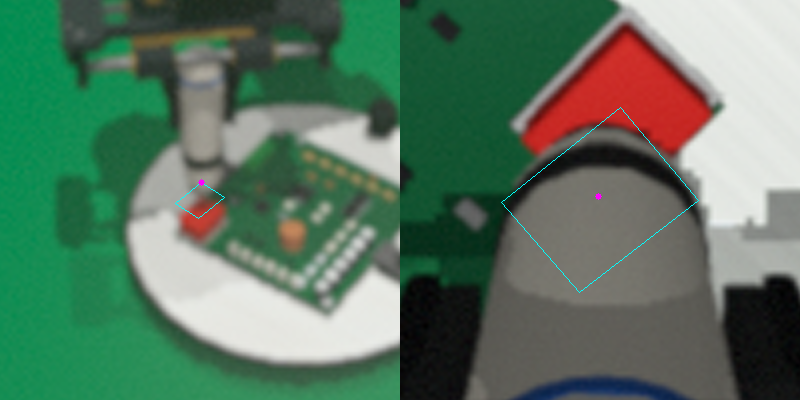

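The relay now lags the model: about 8 mm in +x of the lens in the wrist half. It's still inside 14 mm, but the drag is higher than fitted. I'll correct the phase and cross-check it with the knob, which is visible on the other side of the disc.

```bash
rm cmd.json; cat > knob.py <<'E'
from station import *
from h import *
from fit import fit
def knob():
    p,th,om,_=fit(("top","wrist","scene"));C=np.array([.5525,.0293])
    t=sense()["time_s"];c=capture("scene");im=c["image"].astype(int).sum(2)
    a0=th(t)-np.radians(135);m=np.zeros(im.shape,np.uint8)
    for v in range(140,260):
        for u in range(200,335):
            d=at(c,(u,v),.062)[:2]-C
            if .095<np.hypot(*d)<.14 and abs((np.arctan2(d[1],d[0])-a0+np.pi)%(2*np.pi)-np.pi)<.45: m[v,u]=im[v,u]<170
    n,l,s,ce=cv2.connectedComponentsWithStats(m)
    for i in range(1,n):
        if s[i,4]>8:
            d=at(c,ce[i],.062)[:2]-C;e=(np.arctan2(d[1],d[0])-a0+np.pi)%(2*np.pi)-np.pi
            print("knob t",round(t,3),"n",s[i,4],"r",np.hypot(*d).round(4),"meas-model rad",round(e,3),"knob angle",np.degrees(a0+e)%360)
knob()
E
python3 knob.py; sed -i 's/th=lambda t:.*/th=lambda t:th0(t)+.126+.045*(t-20.35)/' plan.py; python3 plan.py 0.35
```

```text
knob t 20.35 n 23 r 0.1145 meas-model rad 0.123 knob angle 134.2304040707901
[1.416 1.194 0.748] [ 1.3 -1.  -1.2 -1.4 -0.2  1.9  0.   1.8]
t 20.4 om 0.8013265572629958 tcp-cmd mm [0. 0. 0.] tcp-relay [1.1 0.1]
-0.25 0.01 -0.01 0;-0.2 0.03 0 0;-0.19 0.04 0 0;-0.19 0.05 0 0;-0.19 0.07 0 0;-0.19 0.07 0 0;-0.18 0.09 0 0;-0.17 0.1 0 0;-0.16 0.11 0 0;-0.16 0.12 0 0
end gap mm [0.  0.1]
```

The knob gives a phase offset of 0.123 rad against my 0.126, so they agree.

>>> {"fn": "move_arm", "kwargs": {
  "targets": "-0.25 0.01 0 0;-0.2 0.03 0 0;-0.19 0.04 0 0;-0.19 0.05 0 0;-0.19 0.07 0 0;-0.19 0.07 0 0;-0.18 0.09 0 0;-0.17 0.1 0 0;-0.16 0.11 0 0;-0.16 0.12 0 0"
}}

```text
time_s: 21.23
tcp_pos: [0.5046, -0.0325, 0.1616]
ee_rot: [[1.0, 0.001, 0.0], [0.001, -1.0, 0.0], [0.0, -0.0, -1.0]]
wrist_force: [0.6, 0.2, 0.0]
gripper_width: 0.345
gripper_force: 30.0
```

```bash
python3 knob.py; python3 plan.py 0.35
```

```text
[1.416 1.194 0.748] [ 1.3 -1.  -1.2 -1.4 -0.2  1.9  0.   1.8]
t 21.2833 om 0.7827596688085071 tcp-cmd mm [-0.9  0.5  0.1] tcp-relay [ 1.4 -1.3]
-0.24 0.2 0 0;-0.13 0.14 0 0;-0.13 0.15 0 0;-0.12 0.16 0 0;-0.11 0.16 0 0;-0.09 0.17 0 0;-0.09 0.17 0 0;-0.08 0.18 0 0;-0.06 0.18 0 0;-0.06 0.18 0 0
end gap mm [-0.1 -0.1]
```

>>> {"fn": "move_arm", "kwargs": {
  "targets": "-0.24 0.2 0 0;-0.13 0.14 0 0;-0.13 0.15 0 0;-0.12 0.16 0 0;-0.11 0.16 0 0;-0.09 0.17 0 0;-0.09 0.17 0 0;-0.08 0.18 0 0;-0.06 0.18 0 0;-0.06 0.18 0 0"
}}

```text
time_s: 22.12
tcp_pos: [0.4772, 0.0099, 0.1616]
ee_rot: [[1.0, 0.001, 0.0], [0.001, -1.0, 0.0], [0.0, -0.0, -1.0]]
wrist_force: [0.8, 0.0, -0.7]
gripper_width: 0.348
gripper_force: 30.0
```

```bash
sed -i 's/<170/<230/' knob.py; python3 knob.py; python3 plan.py 0.35
```

```text
knob t 22.117 n 35 r 0.1164 meas-model rad 0.146 knob angle 56.15555270618688
[1.416 1.194 0.748] [ 1.3 -1.  -1.2 -1.4 -0.2  1.9  0.   1.8]
t 22.1667 om 0.7644949046019137 tcp-cmd mm [0.  0.8 0.1] tcp-relay [ 0.6 -2.1]
-0.06 0.3 0 0;-0.02 0.19 0 0;-0.02 0.19 0 0;0 0.2 0 0;0.01 0.18 0 0;0.02 0.19 0 0;0.03 0.19 0 0;0.04 0.18 0 0;0.06 0.18 0 0;0.06 0.18 0 0
end gap mm [-0.  0.]
```

```bash
rm cmd.json; sed -i 's/\.045\*/.020*/' plan.py; python3 plan.py 0.35
```

```text
[1.416 1.194 0.748] [ 1.3 -1.  -1.2 -1.4 -0.2  1.9  0.   1.8]
t 22.1667 om 0.7644949046019137 tcp-cmd mm [0. 0. 0.] tcp-relay [ 1.3 -5.6]
-0.07 0.34 -0 0;-0.03 0.28 -0 0;-0 0.2 -0 0;0.01 0.19 -0 0;0.02 0.2 -0 0;0.03 0.19 -0 0;0.04 0.19 -0 0;0.06 0.19 -0 0;0.07 0.18 -0 0;0.07 0.18 -0 0
end gap mm [-0.1 -0. ]
```

>>> {"fn": "move_arm", "kwargs": {
  "targets": "-0.07 0.34 0 0;-0.03 0.28 0 0;0 0.2 0 0;0.01 0.19 0 0;0.02 0.2 0 0;0.03 0.19 0 0;0.04 0.19 0 0;0.06 0.19 0 0;0.07 0.18 0 0;0.07 0.18 0 0"
}}

```text
time_s: 23.0
tcp_pos: [0.4825, 0.0634, 0.1615]
ee_rot: [[1.0, 0.001, 0.0], [0.001, -1.0, -0.0], [0.0, 0.0, -1.0]]
wrist_force: [0.5, 0.8, -1.3]
gripper_width: 0.349
gripper_force: 30.0
```

```bash
python3 knob.py; python3 plan.py 0.35
```

```text
knob t 23.0 n 37 r 0.1189 meas-model rad 0.173 knob angle 19.43035389103079
[1.416 1.194 0.748] [ 1.3 -1.  -1.2 -1.4 -0.2  1.9  0.   1.8]
t 23.05 om 0.7465314160961604 tcp-cmd mm [ 1.   0.1 -0. ] tcp-relay [-0.4 -2.5]
0.15 0.27 -0 0;0.1 0.17 -0 0;0.12 0.15 -0 0;0.12 0.15 -0 0;0.13 0.14 -0 0;0.14 0.13 -0 0;0.14 0.13 -0 0;0.15 0.11 -0 0;0.16 0.11 -0 0;0.17 0.09 -0 0
end gap mm [ 0.1 -0. ]
```

>>> {"fn": "move_arm", "kwargs": {
  "targets": "0.15 0.27 0 0;0.1 0.17 0 0;0.12 0.15 0 0;0.12 0.15 0 0;0.13 0.14 0 0;0.14 0.13 0 0;0.14 0.13 0 0;0.15 0.11 0 0;0.16 0.11 0 0;0.17 0.09 0 0"
}}

```text
time_s: 23.88
tcp_pos: [0.5172, 0.0995, 0.1615]
ee_rot: [[1.0, 0.001, -0.0], [0.001, -1.0, -0.0], [-0.0, 0.0, -1.0]]
wrist_force: [-0.6, 0.7, -1.1]
gripper_width: 0.348
gripper_force: 30.0
```

```bash
python3 knob.py; python3 plan.py 0.35
```

```text
knob t 23.883 n 36 r 0.1211 meas-model rad 0.211 knob angle 344.2364549912795
[1.416 1.194 0.748] [ 1.3 -1.  -1.2 -1.4 -0.2  1.9  0.   1.8]
t 23.9333 om 0.7288622170740534 tcp-cmd mm [ 1.6 -0.2 -0. ] tcp-relay [-0.9 -1.6]
0.27 0.13 -0 0;0.17 0.07 -0 0;0.18 0.06 -0 0;0.18 0.05 -0 0;0.19 0.03 -0 0;0.18 0.03 -0 0;0.19 0.01 -0 0;0.18 0.01 -0 0;0.19 -0.01 -0 0;0.18 -0.02 -0 0
end gap mm [-0.1 -0.1]
```

>>> {"fn": "move_arm", "kwargs": {
  "targets": "0.27 0.13 0 0;0.17 0.07 0 0;0.18 0.06 0 0;0.18 0.05 0 0;0.19 0.03 0 0;0.18 0.03 0 0;0.18 0.01 0 0;0.17 0.01 0 0;0.18 -0.01 0 0;0.17 -0.02 0 0"
}}

```text
time_s: 24.77
tcp_pos: [0.564, 0.1082, 0.1615]
ee_rot: [[1.0, 0.001, -0.0], [0.001, -1.0, -0.0], [-0.0, 0.0, -1.0]]
wrist_force: [0.0, -0.1, -1.6]
gripper_width: 0.349
gripper_force: 30.0
```

```bash
rm cmd.json; sed -i 's/\.020\*/.024*/' plan.py; python3 knob.py; python3 plan.py 0.35
```

```text
knob t 24.767 n 36 r 0.1221 meas-model rad 0.269 knob angle 311.06322639561176
[1.416 1.194 0.748] [ 1.3 -1.  -1.2 -1.4 -0.2  1.9  0.   1.8]
t 24.8167 om 0.711480534911788 tcp-cmd mm [0. 0. 0.] tcp-relay [-0.9 -0.9]
0.22 0 -0 0;0.18 -0.04 -0 0;0.17 -0.05 -0 0;0.17 -0.06 -0 0;0.17 -0.07 -0 0;0.16 -0.08 -0 0;0.16 -0.09 -0 0;0.15 -0.09 -0 0;0.15 -0.11 -0 0;0.14 -0.11 -0 0
end gap mm [ 0.1 -0. ]
```

```bash
rm cmd.json; sed -i 's/th=lambda t:.*/th=lambda t:th0(t)+.255+.042*(t-24.8)/' plan.py; python3 plan.py 0.35
```

```text
[1.416 1.194 0.748] [ 1.3 -1.  -1.2 -1.4 -0.2  1.9  0.   1.8]
t 24.8167 om 0.711480534911788 tcp-cmd mm [0. 0. 0.] tcp-relay [ 0.8 -1.1]
0.14 0.02 -0 0;0.18 -0.04 -0 0;0.17 -0.04 -0 0;0.17 -0.06 -0 0;0.16 -0.06 -0 0;0.16 -0.07 -0 0;0.16 -0.08 -0 0;0.15 -0.09 -0 0;0.15 -0.1 -0 0;0.13 -0.1 -0 0
end gap mm [-0.1  0.1]
```

>>> {"fn": "move_arm", "kwargs": {
  "targets": "0.14 0.02 0 0;0.18 -0.04 0 0;0.17 -0.04 0 0;0.17 -0.06 0 0;0.16 -0.06 0 0;0.16 -0.07 0 0;0.16 -0.08 0 0;0.15 -0.09 0 0;0.15 -0.1 0 0;0.13 -0.1 0 0"
}}

```text
time_s: 25.65
tcp_pos: [0.6032, 0.0924, 0.1615]
ee_rot: [[1.0, 0.001, -0.0], [0.001, -1.0, -0.0], [-0.0, 0.0, -1.0]]
wrist_force: [0.3, 0.3, -1.1]
gripper_width: 0.347
gripper_force: 30.0
```

```bash
python3 chk.py pics/c3.png; python3 knob.py; python3 plan.py 0.4
```

```text
knob t 25.75 n 35 r 0.1217 meas-model rad 0.322 knob angle 274.4815071105586
[1.416 1.194 0.748] [ 1.3 -1.  -1.2 -1.4 -0.2  1.9  0.   1.8]
t 25.8 om 0.6924679431037154 tcp-cmd mm [-1.1 -0.2 -0.1] tcp-relay [-7.1  5. ]
0.29 -0.27 -0 0;0.19 -0.19 -0 0;0.1 -0.14 -0 0;0.1 -0.14 -0 0;0.09 -0.14 -0 0;0.09 -0.15 -0 0;0.07 -0.16 -0 0;0.07 -0.15 -0 0;0.06 -0.16 -0 0;0.05 -0.16 -0 0
end gap mm [0.1 0.1]
```

View pics/c3.png

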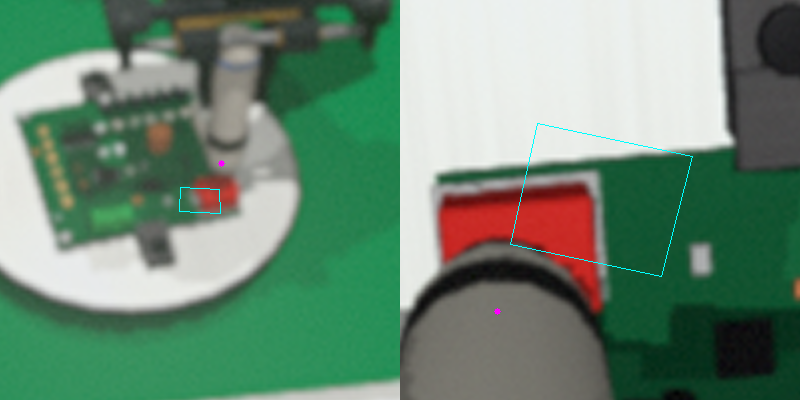

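The relay sits under the lens: wrist half shows relay centre near (520,255) and the point beneath the lens near (499,268), about 4 mm off during the pause. Continuing.

>>> {"fn": "move_arm", "kwargs": {
  "targets": "0.29 -0.27 0 0;0.19 -0.19 0 0;0.1 -0.14 0 0;0.1 -0.14 0 0;0.09 -0.14 0 0;0.09 -0.15 0 0;0.07 -0.16 0 0;0.07 -0.15 0 0;0.06 -0.16 0 0;0.05 -0.16 0 0"
}}

```text
time_s: 26.63
tcp_pos: [0.6306, 0.0508, 0.1616]
ee_rot: [[1.0, 0.001, 0.0], [0.001, -1.0, -0.0], [0.0, 0.0, -1.0]]
wrist_force: [0.5, 0.3, -0.8]
gripper_width: 0.346
gripper_force: 30.0
```

```bash
python3 plan.py 0.4
```

```text
[1.416 1.194 0.748] [ 1.3 -1.  -1.2 -1.4 -0.2  1.9  0.   1.8]
t 26.6333 om 0.6766271075918501 tcp-cmd mm [-1.1 -0.3  0. ] tcp-relay [-1.  -0.3]
0.04 -0.17 -0 0;0.03 -0.16 -0 0;0.02 -0.17 -0 0;0.01 -0.17 -0 0;0.01 -0.16 -0 0;-0 -0.17 -0 0;-0.02 -0.17 -0 0;-0.02 -0.16 -0 0;-0.02 -0.17 -0 0;-0.04 -0.16 -0 0
end gap mm [ 0.1 -0.1]
```

>>> {"fn": "move_arm", "kwargs": {
  "targets": "0.04 -0.17 0 0;0.03 -0.16 0 0;0.02 -0.17 0 0;0.01 -0.17 0 0;0.01 -0.16 0 0;0 -0.17 0 0;-0.02 -0.17 0 0;-0.02 -0.16 0 0;-0.02 -0.17 0 0;-0.04 -0.16 0 0"
}}

```text
time_s: 27.47
tcp_pos: [0.6307, 0.0093, 0.1616]
ee_rot: [[1.0, 0.001, 0.0], [0.001, -1.0, 0.0], [0.0, -0.0, -1.0]]
wrist_force: [-0.6, 0.7, -0.6]
gripper_width: 0.35
gripper_force: 30.0
```

```bash
python3 look.py scene|tail -2; python3 plan.py 0.4
```

```text
rad 0.086 scene 27.467 0.0873 -14.9 73
27.5167 [0.63041265 0.00869035 0.1615756 ] -89.98350512578494
[1.429 1.216 0.847] [-2.  -1.4 -1.5  0.6  2.7  0.9  2.8 -0.5]
t 27.5167 om 0.618631926921998 tcp-cmd mm [-1.6 -0.9  0.1] tcp-relay [ -3.9 -26.7]
0.05 0.4 -0 0;0.05 0.32 -0 0;-0.01 -0.15 -0 0;-0.01 -0.15 -0 0;-0.02 -0.15 -0 0;-0.03 -0.15 -0 0;-0.04 -0.14 -0 0;-0.04 -0.15 -0 0;-0.05 -0.14 -0 0;-0.06 -0.14 -0 0
end gap mm [-0.1 -0. ]
```

```bash
rm cmd.json; sed -i 's/th=lambda t:.*/th=lambda t:th0(t)+0/' plan.py; python3 plan.py 0.35
```

```text
[1.429 1.216 0.847] [-2.  -1.4 -1.5  0.6  2.7  0.9  2.8 -0.5]
t 27.5167 om 0.618631926921998 tcp-cmd mm [0. 0. 0.] tcp-relay [-0.5  2.4]
-0.03 -0.25 -0 0;-0.06 -0.16 -0 0;-0.07 -0.15 -0 0;-0.07 -0.14 -0 0;-0.09 -0.14 -0 0;-0.09 -0.14 -0 0;-0.09 -0.13 -0 0;-0.1 -0.12 -0 0;-0.11 -0.12 -0 0;-0.11 -0.12 -0 0
end gap mm [ 0.1 -0.1]
```

>>> {"fn": "move_arm", "kwargs": {
  "targets": "-0.03 -0.25 0 0;-0.06 -0.16 0 0;-0.07 -0.15 0 0;-0.07 -0.14 0 0;-0.09 -0.14 0 0;-0.09 -0.14 0 0;-0.09 -0.13 0 0;-0.1 -0.12 0 0;-0.11 -0.12 0 0;-0.11 -0.12 0 0"
}}

```text
time_s: 28.35
tcp_pos: [0.61, -0.0273, 0.1616]
ee_rot: [[1.0, 0.001, 0.0], [0.001, -1.0, 0.0], [0.0, -0.0, -1.0]]
wrist_force: [0.9, -0.8, -1.5]
gripper_width: 0.35
gripper_force: 30.0
```

```bash
python3 look.py scene|tail -2; rm cmd.json; python3 plan.py 0.35
```

```text
rad 0.0849 scene 28.35 0.088 -45.0 66
28.4 [ 0.6093767  -0.02772511  0.16159675] -89.97170595002964
[1.429 1.217 0.85 ] [-1.5 -1.6  0.6  2.7  1.   2.8  0.2 -0.6]
t 28.4 om 0.5996198918215798 tcp-cmd mm [0. 0. 0.] tcp-relay [0.6 1.2]
-0.14 -0.16 -0 0;-0.13 -0.09 -0 0;-0.13 -0.1 -0 0;-0.13 -0.08 -0 0;-0.14 -0.08 -0 0;-0.14 -0.07 -0 0;-0.14 -0.07 -0 0;-0.15 -0.05 -0 0;-0.14 -0.05 -0 0;-0.15 -0.05 -0 0
end gap mm [ 0.1 -0.1]
```

>>> {"fn": "move_arm", "kwargs": {
  "targets": "-0.14 -0.16 0 0;-0.13 -0.09 0 0;-0.13 -0.1 0 0;-0.13 -0.08 0 0;-0.14 -0.08 0 0;-0.14 -0.07 0 0;-0.14 -0.07 0 0;-0.15 -0.05 0 0;-0.14 -0.05 0 0;-0.15 -0.05 0 0"
}}

```text
time_s: 29.23
tcp_pos: [0.5752, -0.0472, 0.1616]
ee_rot: [[1.0, 0.001, 0.0], [0.001, -1.0, -0.0], [0.0, 0.0, -1.0]]
wrist_force: [-0.4, -0.5, -1.3]
gripper_width: 0.348
gripper_force: 30.0
```

```bash
python3 look.py scene|tail -2; rm cmd.json; python3 plan.py 0.35
```

```text
rad 0.0826 scene 29.233 0.0843 -74.1 63
29.2833 [ 0.57438913 -0.0473096   0.16157403] -89.96099561043303
[1.43  1.218 0.853] [-1.6  0.5  2.7  0.9  2.8  0.6 -0.1 -0.9]
t 29.2833 om 0.5811673119503926 tcp-cmd mm [0. 0. 0.] tcp-relay [1.4 0.7]
-0.21 -0.06 -0 0;-0.15 -0.03 -0 0;-0.15 -0.01 -0 0;-0.15 -0.01 -0 0;-0.16 -0.01 -0 0;-0.15 0.01 -0 0;-0.15 0.01 -0 0;-0.15 0.02 -0 0;-0.15 0.03 -0 0;-0.15 0.03 -0 0
end gap mm [-0.  0.]
```

>>> {"fn": "move_arm", "kwargs": {
  "targets": "-0.21 -0.06 0 0;-0.15 -0.03 0 0;-0.15 -0.01 0 0;-0.15 -0.01 0 0;-0.16 -0.01 0 0;-0.15 0.01 0 0;-0.15 0.01 0 0;-0.15 0.02 0 0;-0.15 0.03 0 0;-0.15 0.03 0 0"
}}

```text
time_s: 30.12
tcp_pos: [0.5359, -0.0474, 0.1616]
ee_rot: [[1.0, 0.001, 0.0], [0.001, -1.0, 0.0], [0.0, -0.0, -1.0]]
wrist_force: [-0.3, 0.4, -1.4]
gripper_width: 0.35
gripper_force: 30.0
```

```bash
python3 plan.py 0.35|tail -2;python3 plan.py 0.35 >/dev/null; cp plan.py plan2.py; sed -i 's/t=s\["time_s"\];/t=s["time_s"]+10\/12;/' plan2.py; rm cmd.json; python3 plan.py .35 |tail -3; python3 plan2.py .35|tail -2; python3 knob.py
```

```text
-0.14 0.04 -0 0;-0.15 0.05 -0 0;-0.14 0.05 -0 0;-0.13 0.06 -0 0;-0.14 0.06 -0 0;-0.13 0.07 -0 0;-0.12 0.08 -0 0;-0.13 0.08 -0 0;-0.11 0.09 -0 0;-0.12 0.09 -0 0
end gap mm [-0.1 -0.1]
t 30.1167 om 0.5650823287369167 tcp-cmd mm [0. 0. 0.] tcp-relay [0.7 0.4]
-0.17 0.02 -0 0;-0.15 0.05 -0 0;-0.14 0.05 -0 0;-0.13 0.06 -0 0;-0.14 0.07 -0 0;-0.13 0.07 -0 0;-0.12 0.08 -0 0;-0.13 0.08 -0 0;-0.11 0.09 -0 0;-0.12 0.09 -0 0
end gap mm [-0.  0.]
-0.11 0.1 -0 0;-0.1 0.1 -0 0;-0.1 0.11 -0 0;-0.09 0.11 -0 0;-0.09 0.11 -0 0;-0.08 0.12 -0 0;-0.08 0.12 -0 0;-0.07 0.12 -0 0;-0.07 0.13 -0 0;-0.06 0.13 -0 0
end gap mm [-0. -0.]
knob t 30.117 n 30 r 0.1302 meas-model rad 0.358 knob angle 141.49785403158035
knob t 30.117 n 54 r 0.1187 meas-model rad 0.021 knob angle 122.21448615646273
```

Phase matches (knob offset 0.021 rad). Two more following calls, then back to the stand.

>>> {"fn": "move_arm", "kwargs": {
  "targets": "-0.22 0.04 0 0;-0.16 0.06 0 0;-0.15 0.06 0 0;-0.13 0.06 0 0;-0.13 0.07 0 0;-0.13 0.07 0 0;-0.12 0.08 0 0;-0.12 0.08 0 0;-0.11 0.09 0 0;-0.12 0.09 0 0"
}}

```text
time_s: 31.0
tcp_pos: [0.5013, -0.0298, 0.1616]
ee_rot: [[1.0, 0.001, 0.0], [0.001, -1.0, -0.0], [0.0, 0.0, -1.0]]
wrist_force: [0.3, 0.2, -0.7]
gripper_width: 0.351
gripper_force: 30.0
```

>>> {"fn": "move_arm", "kwargs": {
  "targets": "-0.1 0.1 0 0;-0.1 0.1 0 0;-0.1 0.11 0 0;-0.09 0.11 0 0;-0.09 0.11 0 0;-0.08 0.12 0 0;-0.08 0.12 0 0;-0.07 0.12 0 0;-0.07 0.13 0 0;-0.06 0.13 0 0"
}}

```text
time_s: 31.83
tcp_pos: [0.4804, -0.001, 0.1616]
ee_rot: [[1.0, 0.001, 0.0], [0.001, -1.0, -0.0], [0.0, 0.0, -1.0]]
wrist_force: [-0.4, 0.6, -0.4]
gripper_width: 0.347
gripper_force: 30.0
```

>>> {"fn": "move_arm", "kwargs": {
  "targets": "0 -0.1 0.3 0;0 -0.4 0.6 0;0 -0.7 0.3 0;0 -1 0 0;0 -1 0 0;0 -1 0 0;0 -1 0 0;0 -1 0 0;0 -1 0 0;0 -1 0 0"
}}

```text
time_s: 32.67
tcp_pos: [0.4805, -0.2078, 0.1922]
ee_rot: [[1.0, 0.001, 0.001], [0.001, -1.0, -0.0], [0.001, 0.0, -1.0]]
wrist_force: [-0.1, 0.7, -0.5]
gripper_width: 0.346
gripper_force: 30.0
```

>>> {"fn": "move_arm", "kwargs": {
  "targets": "0.1 -1 0 0;0.1 -1 0 0;0.1 -1 0 0;0.12 -1 0 0;0.1 -0.8 0 0;0 -0.5 0 0;0 -0.2 0 0;0 0 0 0;0 0 0 0;0 0 0 0"
}}

```text
time_s: 33.5
tcp_pos: [0.4934, -0.3428, 0.1917]
ee_rot: [[1.0, 0.002, -0.0], [0.002, -1.0, 0.0], [-0.0, -0.0, -1.0]]
wrist_force: [-0.2, 0.1, -0.9]
gripper_width: 0.347
gripper_force: 30.0
```

>>> {"fn": "move_arm", "kwargs": {
  "targets": "0 -0.09 -0.3 0;0 0 -0.6 0;0 0 -0.6 0;0 0 -0.6 0;0 0 -0.6 0;0 0 -0.5 0;0 0 -0.4 0;0 0 -0.3 0;0 0 -0.2 0;0 0 0 0"
}}

```text
time_s: 34.33
tcp_pos: [0.493, -0.3455, 0.0879]
ee_rot: [[1.0, 0.001, -0.002], [0.001, -1.0, 0.001], [-0.002, -0.001, -1.0]]
wrist_force: [-1.5, 0.2, -0.5]
gripper_width: 0.347
gripper_force: 30.0
```

>>> {"fn": "move_arm", "kwargs": {
  "targets": "0 0 -0.1 0;0 0 -0.1 0;0 0 -0.06 0;0 0 0 0;0 0 0 0"
}}

```text
time_s: 34.75
tcp_pos: [0.4936, -0.3461, 0.0828]
ee_rot: [[1.0, 0.001, 0.0], [0.001, -1.0, -0.0], [0.0, 0.0, -1.0]]
wrist_force: [0.6, -0.3, -1.7]
gripper_width: 0.349
gripper_force: 30.0
```

>>> {"fn": "move_arm", "kwargs": {
  "targets": "0 0 -0.05 0;0 0 -0.03 0;0 0 0 0;0 0 0 0"
}}

```text
time_s: 35.08
tcp_pos: [0.4937, -0.3462, 0.0809]
ee_rot: [[1.0, 0.001, 0.001], [0.001, -1.0, -0.0], [0.001, 0.0, -1.0]]
wrist_force: [0.0, 0.5, 1.6]
gripper_width: 0.347
gripper_force: 30.0
```

>>> {"fn": "move_arm", "kwargs": {
  "targets": "0 0 0 0;0 0 0 0;0 0 0 0;0 0 0 0;0 0 0 0;0 0 0 0",
  "gripper": 62
}}

```text
time_s: 35.58
tcp_pos: [0.4935, -0.346, 0.0805]
ee_rot: [[1.0, 0.001, -0.0], [0.001, -1.0, 0.0], [-0.0, -0.0, -1.0]]
wrist_force: [-0.9, 0.7, 0.5]
gripper_width: 0.678
gripper_force: 0.0
```

>>> {"fn": "move_arm", "kwargs": {
  "targets": "0 0 0.3 0;0 0 0.6 0;0 0 0.8 0;0 0 0.8 0;0 0 0.8 0;0 0 0.8 0;0 0 0.5 0;0 0 0 0;0 0 0 0;0 0 0 0"
}}

```text
time_s: 36.42
tcp_pos: [0.4929, -0.3456, 0.1946]
ee_rot: [[1.0, 0.001, -0.001], [0.001, -1.0, 0.001], [-0.001, -0.001, -1.0]]
wrist_force: [0.2, -0.1, 0.1]
gripper_width: 0.715
gripper_force: 0.0
```

```bash
python3 - <<'E'
from station import *
from h import *
t=capture("top");s=capture("scene")["image"];w=capture("wrist")["image"]
A=cv2.resize(s[140:260,120:215],(300,380),interpolation=2);cv2.imwrite("pics/end.png",np.hstack([A,cv2.resize(w,(490,380))]))
E
```

```text
(no output)
```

View pics/end.png

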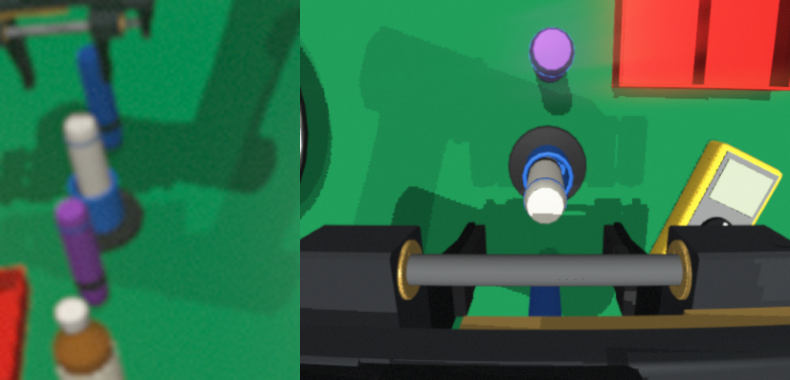

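The pen stands upright and fully down in the blue tube (wrist half, top at (545,205)). The gripper is clear above it and the look-alikes are in place.

```bash
python3 -c "
from station import *
print(finish_job())"
```

```text
the job is handed in; nothing more can be done
None
```

I handed the job in, and the hand-in gave no verdict. The table ran free at about 1.2 rad/s. The pen then followed the relay for more than 5 s: an estimated 10–11 mm off at worst, usually 2–5 mm, with the table still above about 0.5 rad/s. The pen is back upright and released in its stand.

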